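# Make up the fittings kits for two cabinets

### The job

Make up the fittings kits for the two cabinets: the dark walnut tray gets the brass knob, the brass handle and the red-lidded jar of screws, and the pale maple tray gets the black knob and the black handle. Give each piece a compartment to itself, the handle in the long one and the others in the small ones, and set it down standing on the floor of the tray, never dropped. Leave the steel knob and the white-lidded jar where they stand.

Things in the scene. Friction and masses are not known exactly. Their poses are not given: they have to be found in the camera images.
- brass_knob: turned mushroom cabinet knob in bright yellow brass, standing on its foot: 30 mm high, round head 32 mm across (widest from 17 to 25 mm up, domed above), foot 25 mm across, neck 16 mm, 60 g. Origin: centre of its underside, z up.
- black_knob: turned mushroom cabinet knob in black, standing on its foot: 30 mm high, round head 32 mm across (widest from 17 to 25 mm up, domed above), foot 25 mm across, neck 16 mm, 60 g. Origin: centre of its underside, z up.
- steel_knob: turned mushroom cabinet knob in silvery steel, standing on its foot: 30 mm high, round head 32 mm across (widest from 17 to 25 mm up, domed above), foot 25 mm across, neck 16 mm, 60 g. Origin: centre of its underside, z up. Not wanted; stays where it is.
- brass_handle: cabinet bar handle in bright yellow brass, standing on its two feet like a bridge: a straight bar 108 long, 12 wide and 10 mm thick whose top is 30 mm and underside 20 mm above the feet's underside; two posts 96 mm apart with foot flanges 18 x 22 x 4 mm; 90 g. Origin: centre of its underside (level with the feet), midway between them; x runs along the bar, z up.
- black_handle: cabinet bar handle in black, standing on its two feet like a bridge: a straight bar 108 long, 12 wide and 10 mm thick whose top is 30 mm and underside 20 mm above the feet's underside; two posts 96 mm apart with foot flanges 18 x 22 x 4 mm; 90 g. Origin: centre of its underside (level with the feet), midway between them; x runs along the bar, z up.
- red_jar: small clear screw-top jar of brass screws, upright: 45 mm high, body 34 mm across, red lid 36 mm across and 12 mm high on top; 70 g. Origin: centre of its underside, z up.
- white_jar: small clear screw-top jar of steel screws, upright: 45 mm high, body 34 mm across, white lid 36 mm across and 12 mm high on top; 70 g. Origin: centre of its underside, z up. Not wanted; stays where it is.
- walnut_tray: dark brown walnut finger-jointed open wooden tray, fixed to the bench: outside 192 (x) x 136 (y) x 38 mm high, walls 7 mm, floor 6 mm thick, dividers 6 mm thick whose tops are 30 mm above the bench. Three compartments: one long one, 178 x 62 mm, centred at x 0, y +30 mm; two small ones, each 86 (x) x 54 (y) mm, centred at x +46 and x -46 mm, y -34 mm. Origin: centre of its underside, x along its length, z up.
- maple_tray: pale maple finger-jointed open wooden tray, fixed to the bench: outside 192 (x) x 136 (y) x 38 mm high, walls 7 mm, floor 6 mm thick, dividers 6 mm thick whose tops are 30 mm above the bench. Three compartments: one long one, 178 x 62 mm, centred at x 0, y +30 mm; two small ones, each 86 (x) x 54 (y) mm, centred at x +46 and x -46 mm, y -34 mm. Origin: centre of its underside, x along its length, z up.
Not all that is in view belongs to the job. Of the things shaped like the brass_knob, the yellow one is meant. Of the things like the brass_handle, leave any that is green; of the rest the larger one is meant.

How it is judged:
By the outcome, as a careful person would: the job done as asked, in the order asked, and still so for the second after the job is handed in, with the robot touching nothing.
It also fails if it takes over 112 s, if anything falls off the work surface, if the arm or the gripper's body presses on something with over 40 N, if the wrist force passes 120 N, or if a joint passes its speed limit or range.

### The arm

A 6-joint arm with a two-finger parallel gripper is mounted at the origin on the work surface. World frame = base frame: x ahead of the robot, y to its left, z up, the work surface at z = 0. Lengths are in m, angles in rad, forces in N, time in s.
With the tool pointing down it reaches from about 0.35 to 0.725 m from the base axis. Payload 4.3 kg.
Tool frame: the origin (TCP) lies at the very end of the fingers, on their centre line; the grasp point (between the pads) lies 19 mm behind it; z points along the fingers, y is the line along which they close (so a half turn about z gives the same grasp; the last joint's range is limited). The gripper opens to 85 mm and grips with 20 to 120 N. Pads are 22 mm wide; open, the fingers measure 114 mm over their backs; the gripper's body (76 mm by 85 mm) begins 54 mm behind the grasp point. The pads swing forward as they close: fully open they stand 13 mm farther back than shut.
Start: joints at [-1.303, 0.377, 0.081, 1.274, 0, 1.46], TCP at [0.212, -0.534, 0.231] pointing down, gripper open.
Joint ranges: [-2.72, 2.72], [-0.84, 1.66], [-1.02, 1.22], [-1.77, 2.12], [-1.37, 1.28], [-3.14, 3.14]. Speed limits (rad/s): [2.57, 2.57, 3.14, 3.14, 3.14, 3.14].

### API

Orientations are given as a unit quaternion [w, x, y, z].
In Python, from plant import readout, optics, r, masks_of gives the robot as it stands.
- The arm moves only by the tool servo_tool, never from a script. Its argument "deltas" is a list of rows, each a list of 2 entries, a list of its own where there are three numbers: the shift along the tool's x, y, z in m, then the turn, a rotation vector about the tool's x, y, z in degrees. A call has 1 to 20 rows; each row shifts and turns the commanded pose from where the row before left it, along the tool's axes as they then stand; what a row does not reach is not made up. A row lasts 1/8 s, in which the tool goes at most 62.5 mm and 10.7 degrees, less where a joint would pass 70% of its speed; a pose out of reach is approached as far as the arm can. A call is refused whole if a number of a shift passes 0.0625 or a number of a turn 10.7, either way. A call with a gripper value outside its range is refused whole. "grip" is the opening, from 0 (shut) to 1 (fully open), set as the call begins (left out, the last holds). The fingers move at their own pace and stop on an object; "force" is the grip in N (left out, the last holds). Time passes only in rows, so rows that do not move let the fingers close. It gives the time, the measured TCP pose, the force, the opening and the grip force at its end, in the units of the state.
- readout.get_obs(): the state, without advancing time (a new reading comes with each control period).
- optics.snapshot(name): name is "scene" or "top" or "wrist"; returns the picture (384x512x3 uint8, red, green, blue); there is no depth.
- optics.calibration(name): a dict with "mtx" (3x3 intrinsics, pixels), "D" ([k1, k2, p1, p2, k3] as OpenCV has them; the pictures are not rectified), "origin" and "rotation" of the camera in the world; the wrist camera has in their place "T_tool_cam" (4x4, takes a point from camera to tool coordinates, whose origin is the TCP and whose axes are the flange's). Camera axes: x right, y down, z forward; pixel columns grow to the right and rows downward; lengths in m; the calibration is good to about 2 mm. A picture is of the moment at which its call begins: read the wrist's pose just before it. calibration takes no time and is no camera call.
- r.job_done(): hands the job in; it is judged then, once.
Trained networks look in the newest picture that a camera, given by its name, has taken for a name from the list of things; names that differ only in an ending like _2 or _b are one class to them, and where a whole thing is asked for, a point or a joint stands for the part that bears it (a point fixed in the world has none). Each returns a list of dicts, best first, with "p" (0 to 1); they miss things now and then, are a little off and sometimes report something else, mostly with a low value. They report only what shows in the picture. A call takes as long as a camera call. They do not tell look-alikes from the thing itself.
- masks_of(thing, camera): "mask" (384x512 bool, what is visible of it) and "extent" ([left, top, right, bottom] in pixels, round what is visible of it).
The state is a dict: "t": time; "qpos": joint angles; "joint_velocities": joint speeds; "joint_efforts": joint torques, N m; "eef_pos": TCP position; "eef_rot": TCP orientation; "wrist_force": force on the tool from outside, world axes, zero at the start; "ft_torque": the same for the moment, N m; "width": finger opening in m; "grip_force": force on a finger pad.
Only numpy, scipy, OpenCV 4.12 (cv2) and the standard library are available. Lean on these libraries where they do the work, as an engineer would, in place of code of your own. Each camera call takes 0.05 s, during which the arm holds its last target. There are 200 camera calls.

## Working session

There is one attempt and no reset: what is moved stays moved. The work goes in short steps, Python scripts to look and compute and a tool call to move; the robot and the scene stay as the last step left them, time stands still between calls to the robot, and variables do not carry over. Pictures are saved under pics/ and viewed, at most 14 in all, crops included, and the job is handed in when it is done.

Besides the shell and the picture viewer there is one more tool, called as name(argument=value, ...), one argument or row to a line, values as JSON. servo_tool: Moves the arm, as the interface text tells. Its arguments: {"type":"object","properties":{"deltas":{"type":"array"},"grip":{"type":"number"},"force":{"type":"number"}},"required":["deltas"]}

```bash
mkdir -p pics; ls
python3 - <<'E'
from plant import readout, optics, r, masks_of
import cv2
for n in ("scene","top"):
    im=optics.snapshot(n); cv2.imwrite(f"pics/{n}0.png",im[...,::-1])
    c=optics.calibration(n); print(n,c)
print(optics.calibration("wrist")); print(readout.get_obs())
E
```

```text
pics
scene {'mtx': array([[373.69838472,   0.        , 261.21668074],
       [  0.        , 373.69838472, 191.96962463],
       [  0.        ,   0.        ,   1.        ]]), 'D': array([0.01134842, 0.        , 0.        , 0.        , 0.        ]), 'origin': array([ 0.92127323, -0.17759543,  0.8995021 ]), 'rotation': array([-0.22320758,  0.80479407,  0.53166757, -0.1407639 ])}
top {'mtx': array([[411.44110907,   0.        , 259.12760071],
       [  0.        , 411.44110907, 190.71451414],
       [  0.        ,   0.        ,   1.        ]]), 'D': array([0.0396063, 0.       , 0.       , 0.       , 0.       ]), 'origin': array([0.40661733, 0.00728193, 1.06839632]), 'rotation': array([ 0.03756093, -0.70230529,  0.71074899, -0.01386807])}
{'mtx': array([[317.54395161,   0.        , 256.67311492],
       [  0.        , 317.54395161, 190.14900646],
       [  0.        ,   0.        ,   1.        ]]), 'D': array([-0.06045616,  0.        ,  0.        ,  0.        ,  0.        ]), 'T_tool_cam': array([[ 6.83336532e-04, -9.64616073e-01, -2.63657667e-01,
         6.62712754e-02],
       [ 9.99999
[... 270 characters left out ...]
30328995e+00,  3.78020865e-01,  7.98045390e-02,  1.27437275e+00,
        1.90756255e-05,  1.46049449e+00]), 'joint_velocities': array([ 5.24583717e-04, -1.30403640e-03,  2.35932853e-03,  7.61162461e-05,
       -3.27279293e-04, -2.32893633e-04]), 'joint_efforts': array([ 2.27244582e-04, -4.64691746e+01,  2.70583034e+01,  1.20890522e-02,
       -2.05957454e-04, -1.26934222e-05]), 'eef_pos': array([ 0.21197091, -0.53390551,  0.23045411]), 'eef_rot': array([-8.94353827e-04,  9.82210221e-01,  1.87782527e-01, -6.08760263e-05]), 'wrist_force': array([ 0.64050111, -0.37915183, -0.78229592]), 'ft_torque': array([-0.01876411,  0.00219696,  0.011755  ]), 'grip_force': 0.0, 'width': 0.08571065660595295}
```

View pics/top0.png

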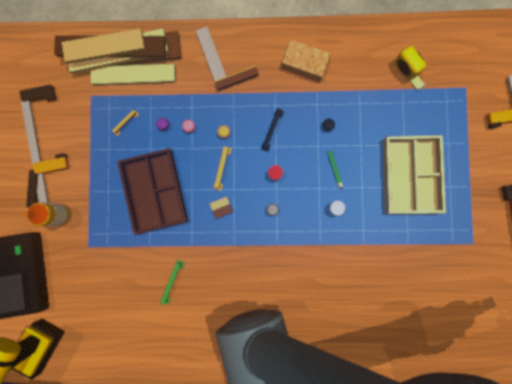

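View pics/scene0.png

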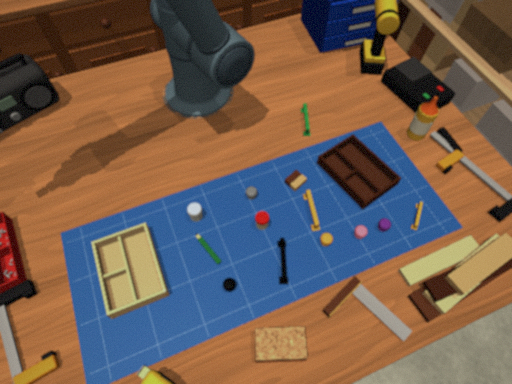

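The top view shows the walnut tray at (153,190) and the maple tray at (415,175), each with its long compartment on the left. It also shows:
- **Brass:** knob at (223,131), handle at (222,168); the small yellow handle at (125,122) is a decoy.
- **Black:** handle at (272,130), knob at (328,125).
- **Jars and steel knob:** red jar at (275,173), steel knob at (272,210), white jar at (337,208).

The purple and pink knobs are also decoys.

```bash
cat > h.py <<'E'
import numpy as np, cv2
from scipy.spatial.transform import Rotation as R
from plant import readout, optics, r, masks_of
def q2R(q): return R.from_quat(q,scalar_first=True)
def cam(name,obs=None):
    c=optics.calibration(name)
    if name=="wrist":
        o=obs or readout.get_obs(); T=np.eye(4); T[:3,:3]=q2R(o["eef_rot"]).as_matrix(); T[:3,3]=o["eef_pos"]
        T=T@np.array(c["T_tool_cam"]); return c,T[:3,3],T[:3,:3]
    return c,np.array(c["origin"]),q2R(c["rotation"]).as_matrix()
def pix2w(C,uv,z):
    c,o,M=C; p=cv2.undistortPoints(np.array(uv,float).reshape(-1,1,2),c["mtx"],c["D"])[:,0]
    d=np.c_[p,np.ones(len(p))]@M.T
    return (o+d*((z-o[2])/d[:,2])[:,None])
def w2pix(C,P):
    c,o,M=C; rv=cv2.Rodrigues(M.T)[0]
    return cv2.projectPoints(np.array(P,float).reshape(-1,1,3),rv,-M.T@o,c["mtx"],c["D"])[0][:,0]
def rect(C,mask,z):
    ys,xs=np.nonzero(mask); P=pix2w(C,np.c_[xs,ys],z)[:,:2]
    (cx,cy),(w,h),a=cv2.minAreaRect((P*1000).astype(np.float32))
    if w<h: w,h,a=h,w,a+90
    return np.array([cx,cy])/1000,(w,h),(a+90)%180-90
E
python3 - <<'E'
from h import *
Z=dict(knob=.02,handle=.025,jar=.039,tray=.038)
for n in ("top","scene"):
    im=optics.snapshot(n); C=cam(n)
    for t in ("brass_knob","black_knob","steel_knob","brass_handle","black_handle","red_jar","white_jar","walnut_tray","maple_tray"):
        for d in masks_of(t,n):
            if d["p"]<.3: continue
            c,wh,a=rect(C,d["mask"],Z[t.split('_')[1]])
            print(n,t,round(d["p"],2),d["extent"],c.round(3),np.round(wh),round(a,1),im[d["mask"]].mean(0).round())
E
```

```text
top brass_knob 0.63 [217.4, 125.8, 233.3, 139.3] [0.64  0.132] [28. 26.] 44.1 [177. 152.  79.]
top brass_knob 0.48 [157.9, 119.7, 167.9, 129.9] [0.662 0.294] [34. 29.] 89.1 [105.  63. 132.]
top black_knob 0.68 [324.7, 119.4, 334.8, 128.7] [ 0.653 -0.139] [26. 25.] -1.2 [43. 51. 70.]
top steel_knob 0.66 [382.0, 136.2, 443.7, 213.5] [ 0.52  -0.347] [196. 148.] -0.1 [167. 165. 116.]
top steel_knob 0.36 [117.0, 152.8, 189.5, 235.7] [0.486 0.316] [199. 150.] 12.7 [80. 52. 52.]
top brass_handle 0.68 [215.4, 150.0, 227.5, 191.5] [0.543 0.136] [110.  21.] -13.9 [161. 148.  92.]
top brass_handle 0.67 [160.5, 260.4, 181.2, 304.5] [0.257 0.264] [115.  22.] -20.8 [ 90. 133.  60.]
top brass_handle 0.41 [114.2, 112.8, 138.5, 133.9] [0.667 0.387] [79. 19.] -44.9 [151. 129.  75.]
top black_handle 0.54 [260.9, 107.8, 285.8, 150.1] [0.641 0.006] [115.  21.] -22.3 [44. 55. 78.]
top red_jar 0.43 [266.1, 165.8, 286.5, 179.7] [ 0.529 -0.002] [35. 35.] -0.8 [173.  63.  82.]
top white_jar 0.76 [329.3, 201.4, 344.1, 214.0] [ 0.439 -0.153] [37. 35.] 88.6 [173. 183. 201.]
top walnut_tray 0.84 [115.9, 148.9, 18
[... 736 characters left out ...]
157. 129.  74.]
scene black_handle 0.8 [277.2, 238.5, 287.9, 283.4] [0.648 0.008] [121.  22.] -23.1 [19. 31. 48.]
scene red_jar 0.7 [257.6, 210.5, 267.5, 228.7] [0.535 0.001] [46. 31.] -22.9 [164.  45.  42.]
scene white_jar 0.54 [188.7, 200.1, 201.3, 220.7] [ 0.443 -0.149] [54. 36.] -17.6 [153. 159. 164.]
scene walnut_tray 0.89 [317.0, 135.7, 401.0, 205.2] [0.492 0.309] [199. 156.] 13.6 [57. 31. 22.]
scene walnut_tray 0.62 [256.4, 209.0, 268.1, 229.2] [0.533 0.002] [54. 36.] -22.9 [154.  52.  55.]
scene walnut_tray 0.38 [280.3, 237.5, 287.4, 284.7] [0.655 0.004] [119.  21.] -23.1 [17. 27. 42.]
scene maple_tray 0.65 [89.2, 223.0, 167.5, 318.8] [ 0.526 -0.342] [203. 141.] -0.2 [169. 154. 103.]
```

```bash
cat >> h.py <<'E'
def yaw(o):
    x=q2R(o["eef_rot"]).as_matrix()[:,0]; return np.degrees(np.arctan2(x[1],x[0]))
def plan(wps,start=None):
    """wps: x,y,z,yaw,n ; None keeps. prints rows"""
    o=readout.get_obs(); p=np.array(o["eef_pos"],float); a=yaw(o)%360
    if start: p=np.array(start[:3]);a=start[3]
    M=lambda a:R.from_euler('z',a,degrees=True).as_matrix()@np.diag([1,-1,-1])
    rows=[]
    for w in wps:
        t=np.array([p[i] if w[i] is None else w[i] for i in range(3)],float); at=a if w[3] is None else w[3]
        n=w[4]; p0,a0=p.copy(),a
        for k in range(1,n+1):
            s=np.round(M(a).T@(p0+(t-p0)*k/n-p),3); d=round(-((a0+(at-a0)*k/n)-a),1)
            rows.append([[float(v)+0. for v in s],[0,0,d]]); p=p+M(a)@s; a=a-d
    print(len(rows),str(rows).replace(' ',''),"end",p.round(4),round(a,1))
def st():
    o=readout.get_obs(); print("t",round(o["t"],2),"p",np.round(o["eef_pos"],4),"yaw",round(yaw(o)%360,1),"F",np.round(o["wrist_force"],1),"w",round(o["width"],4),"gf",round(o["grip_force"],1))
E
python3 - <<'E'
from h import *
plan([(.58,.06,.17,40,15),(.637,.131,.13,45,3)])
E
```

```text
18 [[[0.037,-0.028,0.004],[0,0,np.float64(-1.2)]],[[0.038,-0.027,0.004],[0,0,np.float64(-1.2)]],[[0.039,-0.026,0.004],[0,0,np.float64(-1.3)]],[[0.039,-0.025,0.004],[0,0,np.float64(-1.2)]],[[0.04,-0.025,0.004],[0,0,np.float64(-1.2)]],[[0.04,-0.023,0.005],[0,0,np.float64(-1.2)]],[[0.041,-0.023,0.004],[0,0,np.float64(-1.3)]],[[0.041,-0.022,0.004],[0,0,np.float64(-1.2)]],[[0.041,-0.021,0.004],[0,0,np.float64(-1.2)]],[[0.042,-0.02,0.004],[0,0,np.float64(-1.2)]],[[0.043,-0.02,0.004],[0,0,np.float64(-1.3)]],[[0.043,-0.018,0.004],[0,0,np.float64(-1.2)]],[[0.043,-0.017,0.004],[0,0,np.float64(-1.2)]],[[0.043,-0.017,0.004],[0,0,np.float64(-1.2)]],[[0.044,-0.015,0.004],[0,0,np.float64(-1.3)]],[[0.03,-0.006,0.013],[0,0,np.float64(-1.7)]],[[0.03,-0.005,0.014],[0,0,np.float64(-1.6)]],[[0.03,-0.004,0.013],[0,0,np.float64(-1.7)]]] end [0.6371 0.1306 0.1304] 45.0
```

```bash
cat >> h.py <<'E'
def leg(x,y,z,a=None,turn_first=True,p=None):
    """print turn needed and shift in tool axes to (x,y,z), yaw a"""
    o=readout.get_obs(); a0=yaw(o)%360; p=np.array(o["eef_pos"] if p is None else p); a=a0 if a is None else a
    b=a if turn_first else a0
    s=np.diag([1,-1,-1])@R.from_euler('z',-b,degrees=True).apply(np.array([x,y,z])-p)
    print("turn z",round(a0-a,1),"shift",s.round(4),"rows>=",int(np.ceil(np.abs(s).max()/.055)))
def near(thing,z,xy,cam_="wrist",rad=.06):
    o=readout.get_obs(); im=optics.snapshot(cam_); C=cam(cam_,o)
    for d in masks_of(thing,cam_):
        c,wh,a=rect(C,d["mask"],z)
        if np.hypot(*(c-np.array(xy)))<rad: print(thing,round(d["p"],2),d["extent"],c.round(4),np.round(wh),round(a,1))
    return im,C
E
python3 - <<'E'
from h import *
leg(.637,.131,.13,turn_first=False)
E
```

```text
turn z 0.0 shift [ 0.6404 -0.4618  0.1014] rows>= 12
```

servo_tool(
  deltas=[
    [[0.04,-0.028,0.006],[0,0,0]],
    [[0.043,-0.031,0.006],[0,0,0]],
    [[0.043,-0.031,0.006],[0,0,0]],
    [[0.043,-0.031,0.006],[0,0,0]],
    [[0.043,-0.031,0.006],[0,0,0]],
    [[0.043,-0.031,0.006],[0,0,0]],
    [[0.043,-0.031,0.006],[0,0,0]],
    [[0.043,-0.031,0.006],[0,0,0]],
    [[0.043,-0.031,0.006],[0,0,0]],
    [[0.043,-0.031,0.006],[0,0,0]],
    [[0.043,-0.031,0.006],[0,0,0]],
    [[0.043,-0.031,0.006],[0,0,0]],
    [[0.043,-0.031,0.006],[0,0,0]],
    [[0.043,-0.031,0.006],[0,0,0]],
    [[0.041,-0.031,0.006],[0,0,0]],
    [[0,0,0.005],[0,0,-8]],
    [[0,0,0.005],[0,0,-8]],
    [[0,0,0],[0,0,-8]],
    [[0,0,0],[0,0,0]],
    [[0,0,0],[0,0,0]],
  ],
  grip=1,
)

```text
t: 3.6
eef_pos: [0.6367, 0.131, 0.1314]
eef_rot: [0.0, 0.922, 0.387, 0.0]
wrist_force: [0.4, 0.6, -0.9]
width: 0.0855
grip_force: 0.0
```

Run:
```python
from h import *
st(); im,C=near("brass_knob",.021,(.637,.131)); near("brass_handle",.025,(.546,.136))
cv2.imwrite("pics/w1.png",im[...,::-1]); st()
```

```text
t 3.6 p [0.6367 0.131  0.1314] yaw 45.5 F [ 0.4  0.6 -0.9] w 0.0855 gf 0.0
brass_knob 0.86 [237.1, 165.5, 274.5, 203.7] [0.6378 0.1336] [32. 31.] 18.9
brass_handle 0.91 [163.7, 204.3, 236.4, 265.1] [0.5689 0.138 ] [79. 23.] -10.0
t 3.8 p [0.6366 0.1309 0.1314] yaw 45.6 F [-0.1 -0.6 -0.4] w 0.085 gf 0.0
```

View pics/w1.png

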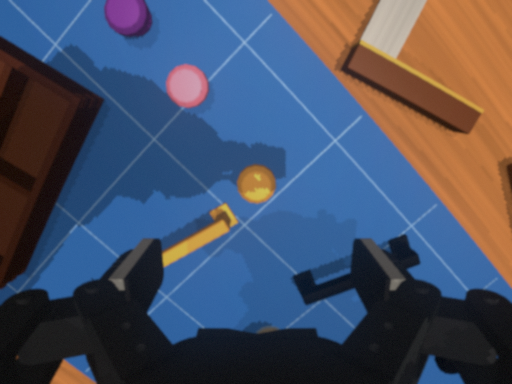

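The wrist view shows the brass knob at (256,184), clear of the handle end at (225,210). Both fingers will pass clear, so I'm descending.

servo_tool(
  deltas=[
    [[0.003,-0.001,0.04],[0,0,0]],
    [[0,0,0.04],[0,0,0]],
    [[0,0,0.03],[0,0,0]],
    [[0,0,0.015],[0,0,0]],
    [[0,0,0],[0,0,0]],
  ],
)

```text
t: 4.42
eef_pos: [0.6371, 0.1337, 0.0055]
eef_rot: [-0.0, 0.922, 0.388, -0.001]
wrist_force: [-0.6, -0.4, 0.5]
width: 0.0858
grip_force: 0.0
```

servo_tool(
  deltas=[
    [[0,0,0],[0,0,0]],
    [[0,0,0],[0,0,0]],
    [[0,0,0],[0,0,0]],
    [[0,0,0],[0,0,0]],
    [[0,0,0],[0,0,0]],
    [[0,0,0],[0,0,0]],
  ],
  grip=0,
  force=40,
)

```text
t: 5.18
eef_pos: [0.6389, 0.1339, 0.0076]
eef_rot: [0.0, 0.922, 0.388, 0.001]
wrist_force: [-1.2, -0.6, 5.2]
width: 0.0299
grip_force: 39.4
```

servo_tool(
  deltas=[
    [[0,0,-0.02],[0,0,0]],
    [[0,0,-0.04],[0,0,0]],
    [[0,0,-0.04],[0,0,0]],
    [[0,0,0],[0,0,0]],
  ],
)

```text
t: 5.68
eef_pos: [0.6409, 0.1342, 0.1104]
eef_rot: [0.001, 0.922, 0.388, 0.004]
wrist_force: [-0.1, -0.5, -1.1]
width: 0.0296
grip_force: 39.7
```

Run:
```python
from h import *
st(); im=optics.snapshot("wrist"); cv2.imwrite("pics/w2.png",im[150:384,100:420,::-1]); st()
leg(.5416,.2874,.11,103); leg(.452,.2664,.11,103)
```

```text
t 5.67 p [0.6409 0.1342 0.1104] yaw 45.6 F [-0.1 -0.5 -1.1] w 0.0296 gf 39.7
t 5.72 p [0.6394 0.134  0.108 ] yaw 45.6 F [-0.2  0.7 -1.8] w 0.0296 gf 39.7
turn z -57.4 shift [ 0.1714 -0.0608 -0.002 ] rows>= 4
turn z -57.4 shift [ 0.1711 -0.1528 -0.002 ] rows>= 4
```

View pics/w2.png

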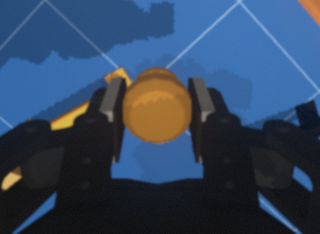

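servo_tool(
  deltas=[
    [[0,0,0],[0,0,-9.5]],
    [[0,0,0],[0,0,-9.6]],
    [[0,0,0],[0,0,-9.6]],
    [[0,0,0],[0,0,-9.6]],
    [[0,0,0],[0,0,-9.6]],
    [[0,0,0],[0,0,-9.5]],
    [[0.04,-0.014,0],[0,0,0]],
    [[0.045,-0.016,0],[0,0,0]],
    [[0.045,-0.016,0],[0,0,0]],
    [[0.041,-0.015,0],[0,0,0]],
    [[0,0,0],[0,0,0]],
  ],
)

```text
t: 7.1
eef_pos: [0.5366, 0.2885, 0.1042]
eef_rot: [-0.001, 0.62, 0.784, -0.002]
wrist_force: [0.9, -0.2, -0.3]
width: 0.0295
grip_force: 39.7
```

Run:
```python
from h import *
st(); o=readout.get_obs(); im=optics.snapshot("wrist"); C=cam("wrist",o)
c=np.array([.489,.310]);M=R.from_euler('z',13.2,degrees=True).as_matrix()[:2,:2]
def box(cx,cy,w,h,z,col):
    P=[np.r_[c+M@np.array([cx+sx*w/2,cy+sy*h/2]),z] for sx,sy in((1,1),(1,-1),(-1,-1),(-1,1))]
    cv2.polylines(im,[np.int32(w2pix(C,P))],True,col,1)
box(0,0,192,136,0,(0,0,0)) if 0 else None
im=im.copy()
for b in ((0,0,.192,.136,.038,(255,0,0)),(0,.03,.178,.062,.006,(0,255,0)),(.046,-.034,.086,.054,.006,(255,255,0)),(-.046,-.034,.086,.054,.006,(0,255,255))): box(*b)
cv2.imwrite("pics/w3.png",im[...,::-1])
```

```text
t 7.1 p [0.5366 0.2885 0.1042] yaw 103.3 F [ 0.9 -0.2 -0.3] w 0.0295 gf 39.7
```

View pics/w3.png

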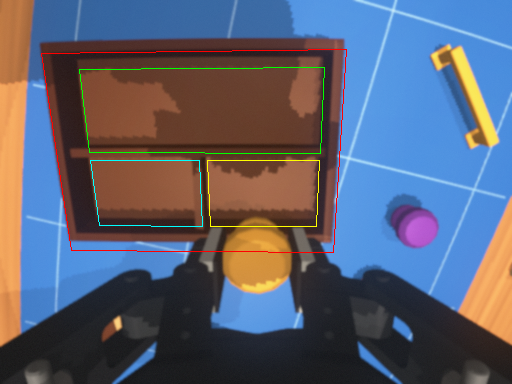

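The overlay shows the tray about 8 px up-image (5–6 mm toward tool +x) from my estimate. I'm correcting its centre to (0.488, 0.315) and lowering.

servo_tool(
  deltas=[
    [[0.003,0.005,0.01],[0,0,0]],
    [[0,0,0.03],[0,0,0]],
    [[0,0,0.03],[0,0,0]],
    [[0,0,0.01],[0,0,0]],
    [[0,0,0.005],[0,0,0]],
    [[0,0,0],[0,0,0]],
    [[0,0,0],[0,0,0]],
  ],
)

```text
t: 8.02
eef_pos: [0.5451, 0.291, 0.0224]
eef_rot: [0.001, 0.622, 0.783, 0.001]
wrist_force: [0.2, 0.9, 0.1]
width: 0.0294
grip_force: 39.7
```

servo_tool(
  deltas=[
    [[0,-0.003,0.003],[0,0,0]],
    [[0,0,0.002],[0,0,0]],
    [[0,0,0],[0,0,0]],
  ],
)

```text
t: 8.4
eef_pos: [0.5409, 0.29, 0.0161]
eef_rot: [-0.0, 0.622, 0.783, -0.0]
wrist_force: [0.1, 0.5, -0.3]
width: 0.0294
grip_force: 39.7
```

servo_tool(
  deltas=[
    [[0,0,0.002],[0,0,0]],
    [[0,0,0],[0,0,0]],
    [[0,0,0],[0,0,0]],
  ],
)

```text
t: 8.78
eef_pos: [0.5412, 0.29, 0.0142]
eef_rot: [0.0, 0.622, 0.783, -0.0]
wrist_force: [1.0, -0.2, -0.2]
width: 0.0297
grip_force: 39.7
```

servo_tool(
  deltas=[
    [[0,0,0.001],[0,0,0]],
    [[0,0,0],[0,0,0]],
    [[0,0,0],[0,0,0]],
  ],
)

```text
t: 9.15
eef_pos: [0.5414, 0.2901, 0.0136]
eef_rot: [0.0, 0.622, 0.783, 0.0]
wrist_force: [-1.4, -1.1, 3.4]
width: 0.0295
grip_force: 40.0
```

servo_tool(
  deltas=[
    [[0,0,0],[0,0,0]],
    [[0,0,0],[0,0,0]],
    [[0,0,0],[0,0,0]],
    [[0,0,-0.02],[0,0,0]],
    [[0,0,-0.04],[0,0,0]],
    [[0,0,-0.04],[0,0,0]],
    [[0,0,-0.01],[0,0,-10.4]],
    [[0,0,0],[0,0,-10.4]],
    [[0,0,0],[0,0,-10.4]],
    [[0,0,0],[0,0,-10.4]],
    [[0,0,0],[0,0,-10.4]],
    [[0,0,0],[0,0,-10.4]],
    [[-0.01,-0.037,0],[0,0,0]],
    [[-0.01,-0.037,0],[0,0,0]],
    [[-0.01,-0.037,0],[0,0,0]],
    [[-0.011,-0.037,0],[0,0,0]],
    [[0,0,0],[0,0,0]],
  ],
  grip=0.53,
)

```text
t: 11.28
eef_pos: [0.5437, 0.1343, 0.1232]
eef_rot: [-0.0, 0.129, 0.992, -0.0]
wrist_force: [-0.2, -0.4, 0.3]
width: 0.0454
grip_force: 0.0
```

Run:
```python
from h import *
st(); im,C=near("brass_handle",.025,(.546,.136)); cv2.imwrite("pics/w4.png",im[...,::-1])
# colour cue as a check
hsv=cv2.cvtColor(im,cv2.COLOR_RGB2HSV)
m=cv2.inRange(hsv,(15,120,90),(35,255,255)); n,l,s,_=cv2.connectedComponentsWithStats(m); k=1+np.argmax(s[1:,4]); print(s[k],rect(C,l==k,.025)); st()
```

```text
t 11.28 p [0.5437 0.1343 0.1232] yaw 165.2 F [-0.2 -0.4  0.3] w 0.0454 gf 0.0
brass_handle 0.55 [250.4, 117.9, 276.8, 256.2] [0.5435 0.1405] [112.  20.] -13.8
[ 251  117   26  138 2286] (array([0.54313214, 0.14061613]), (111.33502960205078, 18.763465881347656), -13.829582214355469)
t 11.38 p [0.5437 0.1366 0.1233] yaw 165.4 F [ 0.5 -0.3  0.3] w 0.0452 gf 0.0
```

View pics/w4.png

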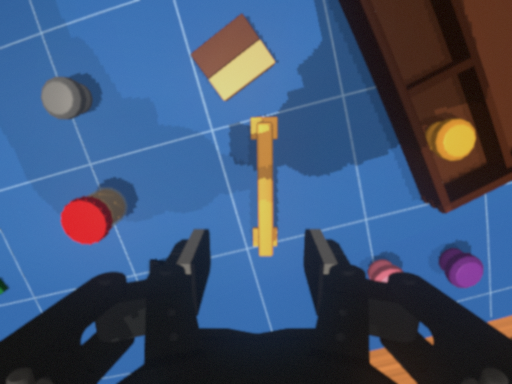

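The brass knob now stands upright in the right-hand small compartment at (452,138). The brass handle runs from (265,120) to (265,252), about 3 mm to the side of the finger line.

servo_tool(
  deltas=[
    [[0,0.003,0.03],[0,0,-0.9]],
    [[0,0,0.04],[0,0,0]],
    [[0,0,0.03],[0,0,0]],
    [[0,0,0.015],[0,0,0]],
    [[0,0,0],[0,0,0]],
    [[0,0,0],[0,0,0]],
  ],
)

```text
t: 12.12
eef_pos: [0.5456, 0.1399, 0.0095]
eef_rot: [0.001, 0.119, 0.993, 0.0]
wrist_force: [-0.4, 0.4, 0.1]
width: 0.0452
grip_force: 0.0
```

servo_tool(
  deltas=[
    [[0,0,0],[0,0,0]],
    [[0,0,0],[0,0,0]],
    [[0,0,0],[0,0,0]],
    [[0,0,0],[0,0,0]],
    [[0,0,0],[0,0,0]],
  ],
  grip=0,
)

```text
t: 12.75
eef_pos: [0.5453, 0.1395, 0.0092]
eef_rot: [0.001, 0.119, 0.993, 0.0]
wrist_force: [-1.1, 0.5, 5.6]
width: 0.0111
grip_force: 41.2
```

servo_tool(
  deltas=[
    [[0,0,-0.02],[0,0,0]],
    [[0,0,-0.04],[0,0,0]],
    [[0,0,-0.04],[0,0,0]],
    [[0,0,0],[0,0,-8.9]],
    [[0,0,0],[0,0,-8.9]],
    [[0,0,0],[0,0,-8.9]],
    [[0.003,0.042,0],[0,0,0]],
    [[0.003,0.043,0],[0,0,0]],
    [[0.003,0.043,0],[0,0,0]],
    [[0.003,0.043,0],[0,0,0]],
    [[0.003,0.043,0],[0,0,0]],
    [[0,0,0],[0,0,0]],
    [[0,0,0],[0,0,0]],
  ],
)

```text
t: 14.38
eef_pos: [0.4812, 0.3439, 0.1078]
eef_rot: [-0.0, -0.114, 0.994, -0.001]
wrist_force: [0.2, -0.2, -1.5]
width: 0.0112
grip_force: 40.3
```

```bash
cat >> h.py <<'E'
def overlay(c,yawdeg,fn):
    o=readout.get_obs(); im=optics.snapshot("wrist").copy(); C=cam("wrist",o)
    M=R.from_euler('z',yawdeg,degrees=True).as_matrix()[:2,:2]
    for cx,cy,w,h,z,col in ((0,0,.192,.136,.038,(255,0,0)),(0,.03,.178,.062,.006,(0,255,0)),(.046,-.034,.086,.054,.006,(255,255,0)),(-.046,-.034,.086,.054,.006,(0,255,255))):
        P=[np.r_[np.array(c)+M@np.array([cx+sx*w/2,cy+sy*h/2]),z] for sx,sy in((1,1),(1,-1),(-1,-1),(-1,1))]
        cv2.polylines(im,[np.int32(w2pix(C,P))],True,col,1)
    cv2.imwrite(fn,im[...,::-1])
E
python3 - <<'E'
from h import *
st(); overlay((.4878,.3152),13,"pics/w5.png"); st(); leg(.481,.3444,.02)
E
```

```text
t 14.38 p [0.4812 0.3439 0.1078] yaw 193.1 F [ 0.2 -0.2 -1.5] w 0.0112 gf 40.3
t 14.43 p [0.4814 0.3435 0.1079] yaw 193.0 F [ 0.6  0.3 -1.8] w 0.011 gf 40.3
turn z 0.0 shift [0.0002 0.001  0.0879] rows>= 2
```

View pics/w5.png

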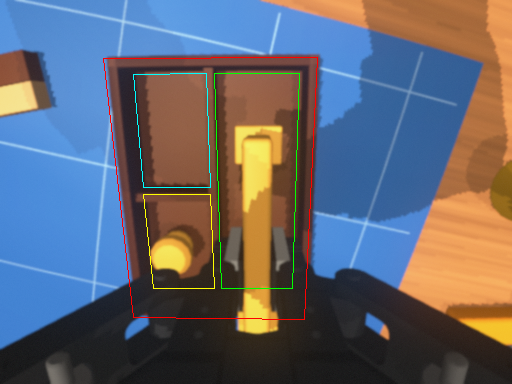

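The overlay fits the tray well, and the handle sits level, centred on the long compartment. Lowering.

servo_tool(
  deltas=[
    [[0,0.001,0.02],[0,0,0]],
    [[0,0,0.03],[0,0,0]],
    [[0,0,0.025],[0,0,0]],
    [[0,0,0.01],[0,0,0]],
    [[0,0,0.004],[0,0,0]],
    [[0,0,0.002],[0,0,0]],
    [[0,0,0],[0,0,0]],
    [[0,0,0],[0,0,0]],
  ],
)

```text
t: 15.42
eef_pos: [0.4818, 0.3458, 0.018]
eef_rot: [0.001, -0.114, 0.994, 0.0]
wrist_force: [0.1, 0.9, -1.0]
width: 0.0111
grip_force: 40.3
```

servo_tool(
  deltas=[
    [[0,0,0.001],[0,0,0]],
    [[0,0,0.001],[0,0,0]],
    [[0,0,0],[0,0,0]],
  ],
)

```text
t: 15.8
eef_pos: [0.4813, 0.3456, 0.0154]
eef_rot: [0.0, -0.114, 0.994, 0.0]
wrist_force: [0.1, 0.6, 0.3]
width: 0.0111
grip_force: 40.4
```

servo_tool(
  deltas=[
    [[0,0,0.001],[0,0,0]],
    [[0,0,0],[0,0,0]],
  ],
)

```text
t: 16.05
eef_pos: [0.4814, 0.3457, 0.0152]
eef_rot: [0.0, -0.114, 0.994, 0.0]
wrist_force: [-3.2, -0.2, 6.9]
width: 0.0109
grip_force: 41.3
```

servo_tool(
  deltas=[
    [[0,0,0],[0,0,0]],
    [[0,0,0],[0,0,0]],
    [[0,0,0],[0,0,0]],
    [[0,0,-0.02],[0,0,0]],
    [[0,0,-0.04],[0,0,0]],
    [[0,0,-0.045],[0,0,0]],
    [[0,0,-0.01],[0,0,0]],
  ],
  grip=0.25,
)

```text
t: 16.92
eef_pos: [0.4835, 0.3467, 0.1328]
eef_rot: [0.003, -0.114, 0.994, 0.001]
wrist_force: [0.4, 0.6, -0.7]
width: 0.0212
grip_force: 0.0
```

servo_tool(
  deltas=[
    [[0,0,0],[0,0,10.7]],
    [[0,0,0],[0,0,10.7]],
    [[0,0,0],[0,0,10.7]],
    [[0,0,0],[0,0,10.7]],
    [[-0.031,-0.039,0],[0,0,0]],
    [[-0.031,-0.039,0],[0,0,0]],
    [[-0.031,-0.039,0],[0,0,0]],
    [[-0.031,-0.039,0],[0,0,0]],
    [[-0.031,-0.039,0],[0,0,0]],
    [[-0.031,-0.039,0],[0,0,0]],
    [[-0.031,-0.04,0],[0,0,0]],
    [[0,0,0],[0,0,0]],
    [[0,0,0],[0,0,0]],
  ],
  grip=1,
)

```text
t: 18.55
eef_pos: [0.533, 0.0001, 0.1285]
eef_rot: [-0.001, 0.257, 0.966, 0.0]
wrist_force: [-0.1, -0.2, -0.6]
width: 0.0858
grip_force: 0.0
```

Run:
```python
from h import *
st(); im,C=near("red_jar",.039,(.533,0)); cv2.imwrite("pics/w6.png",im[...,::-1])
hsv=cv2.cvtColor(im,cv2.COLOR_RGB2HSV)
m=cv2.inRange(hsv,(0,150,80),(8,255,255))|cv2.inRange(hsv,(172,150,80),(180,255,255)); n,l,s,_=cv2.connectedComponentsWithStats(m); k=1+np.argmax(s[1:,4]); print(s[k],rect(C,l==k,.043)); st()
```

```text
t 18.55 p [5.330e-01 1.000e-04 1.285e-01] yaw 150.2 F [-0.1 -0.2 -0.6] w 0.0858 gf 0.0
[ 233  165   47   48 1767] (array([0.52747015, 0.00278814]), (36.095245361328125, 34.31474685668945), -29.74020767211914)
t 18.65 p [0.5331 0.001  0.1288] yaw 150.3 F [0.1 0.5 0.2] w 0.0854 gf 0.0
```

View pics/w6.png

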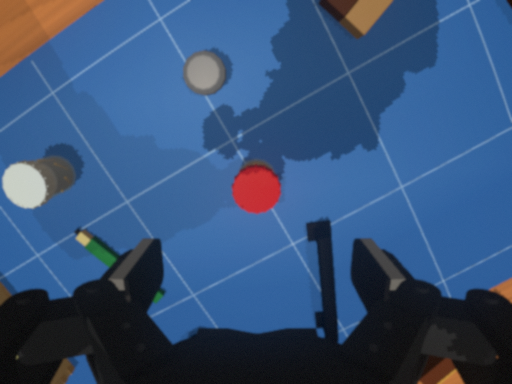

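The red lid is at (257,189) and the black handle's nearest end at (317,230). I'm narrowing the opening for clearance and descending.

servo_tool(
  deltas=[
    [[0.005,-0.001,0.01],[0,0,0]],
    [[0,0,0.03],[0,0,0]],
    [[0,0,0.03],[0,0,0]],
    [[0,0,0.028],[0,0,0]],
    [[0,0,0.01],[0,0,0]],
    [[0,0,0],[0,0,0]],
    [[0,0,0],[0,0,0]],
  ],
  grip=0.7,
)

```text
t: 19.52
eef_pos: [0.5298, 0.0016, 0.0223]
eef_rot: [0.001, 0.257, 0.967, 0.0]
wrist_force: [-0.0, 0.4, 0.2]
width: 0.0595
grip_force: 0.0
```

servo_tool(
  deltas=[
    [[0,0,0],[0,0,0]],
    [[0,0,0],[0,0,0]],
    [[0,0,0],[0,0,0]],
    [[0,0,0],[0,0,0]],
    [[0,0,0],[0,0,0]],
  ],
  grip=0,
)

```text
t: 20.15
eef_pos: [0.5299, 0.0014, 0.0225]
eef_rot: [0.001, 0.257, 0.966, 0.0]
wrist_force: [-1.5, 0.3, 5.4]
width: 0.0347
grip_force: 39.4
```

servo_tool(
  deltas=[
    [[0,0,-0.02],[0,0,0]],
    [[0,0,-0.04],[0,0,0]],
    [[0,0,-0.04],[0,0,0]],
    [[0,0,0],[0,0,9.4]],
    [[0,0,0],[0,0,9.4]],
    [[0,0,0],[0,0,9.4]],
    [[0,0,0],[0,0,9.4]],
    [[0,0,0],[0,0,9.4]],
    [[0.043,-0.003,0],[0,0,0]],
    [[0.048,-0.003,0],[0,0,0]],
    [[0.048,-0.003,0],[0,0,0]],
    [[0.048,-0.002,0],[0,0,0]],
    [[0.048,-0.002,0],[0,0,0]],
    [[0.046,-0.002,0],[0,0,0]],
    [[0,0,0],[0,0,0]],
    [[0,0,0],[0,0,0]],
  ],
)

```text
t: 22.15
eef_pos: [0.4498, 0.2712, 0.1212]
eef_rot: [0.0, 0.621, 0.784, -0.0]
wrist_force: [-0.7, 0.3, -1.8]
width: 0.0344
grip_force: 40.0
```

Run:
```python
from h import *
st(); overlay((.4878,.3152),13,"pics/w7.png"); st(); leg(.4506,.2718,.032)
```

```text
t 22.15 p [0.4498 0.2712 0.1212] yaw 103.3 F [-0.7  0.3 -1.8] w 0.0344 gf 40.0
t 22.2 p [0.45   0.2707 0.1212] yaw 103.2 F [-0.1 -0.1 -0.6] w 0.0344 gf 40.0
turn z 0.0 shift [0.0009 0.0008 0.0892] rows>= 2
```

View pics/w7.png

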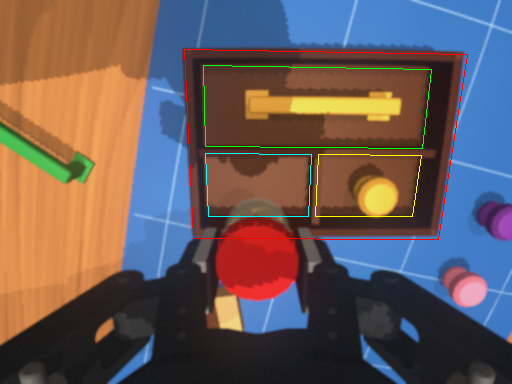

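The handle stands in the long compartment and the knob in the right-hand one. The jar is upright in the gripper and in line with the left compartment, so I'm lowering it.

servo_tool(
  deltas=[
    [[0.001,0.001,0.02],[0,0,0]],
    [[0,0,0.03],[0,0,0]],
    [[0,0,0.025],[0,0,0]],
    [[0,0,0.01],[0,0,0]],
    [[0,0,0.004],[0,0,0]],
    [[0,0,0.002],[0,0,0]],
    [[0,0,0],[0,0,0]],
    [[0,0,0],[0,0,0]],
  ],
)

```text
t: 23.2
eef_pos: [0.4512, 0.2731, 0.0309]
eef_rot: [0.0, 0.621, 0.784, 0.001]
wrist_force: [-0.4, 1.1, -1.6]
width: 0.0343
grip_force: 40.0
```

servo_tool(
  deltas=[
    [[0,0,0.001],[0,0,0]],
    [[0,0,0.001],[0,0,0]],
    [[0,0,0],[0,0,0]],
  ],
)

```text
t: 23.58
eef_pos: [0.4507, 0.273, 0.0285]
eef_rot: [0.0, 0.621, 0.784, 0.0]
wrist_force: [-0.7, 0.4, 1.4]
width: 0.0345
grip_force: 40.3
```

servo_tool(
  deltas=[
    [[0,0,0.001],[0,0,0]],
    [[0,0,0],[0,0,0]],
  ],
)

```text
t: 23.82
eef_pos: [0.4508, 0.273, 0.0285]
eef_rot: [0.0, 0.621, 0.784, 0.0]
wrist_force: [-3.4, -1.8, 10.1]
width: 0.0339
grip_force: 41.0
```

servo_tool(
  deltas=[
    [[0,0,0],[0,0,0]],
    [[0,0,0],[0,0,0]],
    [[0,0,0],[0,0,0]],
    [[0,0,-0.02],[0,0,0]],
    [[0,0,-0.04],[0,0,0]],
    [[0,0,-0.04],[0,0,0]],
  ],
  grip=0.55,
)

```text
t: 24.58
eef_pos: [0.4502, 0.2725, 0.1279]
eef_rot: [-0.0, 0.621, 0.784, -0.001]
wrist_force: [0.7, 0.0, -0.3]
width: 0.0471
grip_force: 0.0
```

servo_tool(
  deltas=[
    [[0,0,0],[0,0,-8.4]],
    [[0,0,0],[0,0,-8.4]],
    [[-0.042,-0.003,0],[0,0,0]],
    [[-0.046,-0.003,0],[0,0,0]],
    [[-0.046,-0.003,0],[0,0,0]],
    [[-0.046,-0.003,0],[0,0,0]],
    [[-0.046,-0.003,0],[0,0,0]],
    [[-0.046,-0.003,0],[0,0,0]],
    [[-0.046,-0.004,0],[0,0,0]],
    [[-0.046,-0.004,0],[0,0,0]],
    [[-0.046,-0.004,0],[0,0,0]],
    [[-0.046,-0.003,0],[0,0,0]],
    [[0,0,0],[0,0,0]],
    [[0,0,0],[0,0,0]],
  ],
  grip=0.7,
)

```text
t: 26.32
eef_pos: [0.6499, -0.1382, 0.1267]
eef_rot: [-0.001, 0.5, 0.866, 0.0]
wrist_force: [0.2, 0.1, -0.6]
width: 0.0597
grip_force: 0.0
```

Run:
```python
from h import *
st(); im,C=near("black_knob",.021,(.652,-.139)); cv2.imwrite("pics/w8.png",im[...,::-1]); st()
```

```text
t 26.32 p [ 0.6499 -0.1382  0.1267] yaw 120.0 F [ 0.2  0.1 -0.6] w 0.0597 gf 0.0
black_knob 0.86 [236.3, 166.8, 279.8, 206.8] [ 0.6508 -0.1358] [33. 31.] -58.9
t 26.43 p [ 0.6498 -0.1373  0.1271] yaw 120.1 F [ 0.4  0.7 -0.3] w 0.0596 gf 0.0
```

View pics/w8.png

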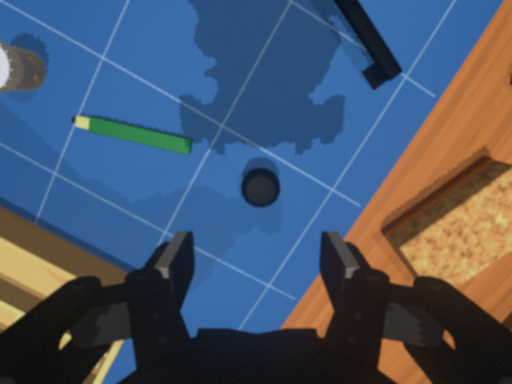

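The black knob is at (260,187) and the pencil end at (190,148), which is clear of the fingers. Descending and gripping.

servo_tool(
  deltas=[
    [[0,0.001,0.03],[0,0,0]],
    [[0,0,0.04],[0,0,0]],
    [[0,0,0.035],[0,0,0]],
    [[0,0,0.015],[0,0,0]],
    [[0,0,0],[0,0,0]],
    [[0,0,0],[0,0,0]],
  ],
)

```text
t: 27.18
eef_pos: [0.6526, -0.1381, 0.0091]
eef_rot: [0.001, 0.499, 0.866, 0.0]
wrist_force: [1.0, -0.2, 0.0]
width: 0.0596
grip_force: 0.0
```

servo_tool(
  deltas=[
    [[0,0,0],[0,0,0]],
    [[0,0,0],[0,0,0]],
    [[0,0,0],[0,0,0]],
    [[0,0,0],[0,0,0]],
    [[0,0,0],[0,0,0]],
  ],
  grip=0,
)

```text
t: 27.8
eef_pos: [0.6524, -0.1384, 0.009]
eef_rot: [0.001, 0.5, 0.866, 0.0]
wrist_force: [-0.2, 0.6, 6.8]
width: 0.0294
grip_force: 39.3
```

servo_tool(
  deltas=[
    [[0,0,-0.02],[0,0,0]],
    [[0,0,-0.04],[0,0,0]],
    [[0,0,-0.04],[0,0,0]],
    [[0,0,0],[0,0,10]],
    [[0,0,0],[0,0,10]],
    [[0,0,0],[0,0,10]],
    [[-0.036,-0.027,0],[0,0,0]],
    [[-0.041,-0.03,0],[0,0,0]],
    [[-0.041,-0.03,0],[0,0,0]],
    [[-0.041,-0.03,0],[0,0,0]],
    [[-0.041,-0.03,0],[0,0,0]],
    [[-0.038,-0.029,0],[0,0,0]],
    [[0,0,0],[0,0,0]],
    [[0,0,0],[0,0,0]],
  ],
)

```text
t: 29.55
eef_pos: [0.4754, -0.3758, 0.1073]
eef_rot: [-0.0, 0.707, 0.707, 0.0]
wrist_force: [0.3, 0.9, -0.6]
width: 0.0292
grip_force: 39.8
```

Run:
```python
from h import *
st(); overlay((.522,-.342),0,"pics/w9.png"); st()
```

```text
t 29.55 p [ 0.4754 -0.3758  0.1073] yaw 90.0 F [ 0.3  0.9 -0.6] w 0.0292 gf 39.8
t 29.6 p [ 0.4758 -0.3754  0.1073] yaw 90.1 F [ 0.9  0.1 -0.4] w 0.0295 gf 39.8
```

View pics/w9.png

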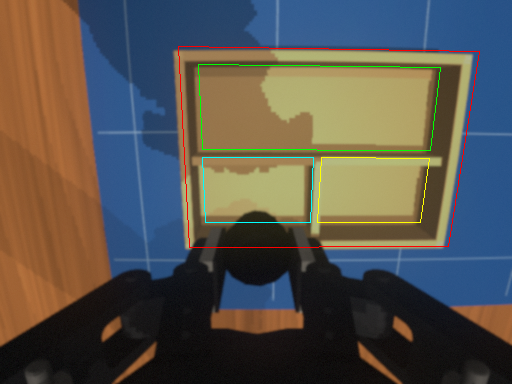

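The tray sits about 3 mm toward −x and 1 mm toward −y of the overlay, so its centre is about (0.519, −0.343). Correcting and lowering.

servo_tool(
  deltas=[
    [[-0.002,-0.003,0.02],[0,0,0]],
    [[0,0,0.03],[0,0,0]],
    [[0,0,0.025],[0,0,0]],
    [[0,0,0.01],[0,0,0]],
    [[0,0,0.004],[0,0,0]],
    [[0,0,0.002],[0,0,0]],
    [[0,0,0],[0,0,0]],
    [[0,0,0],[0,0,0]],
  ],
)

```text
t: 30.6
eef_pos: [0.4728, -0.3786, 0.017]
eef_rot: [0.001, 0.707, 0.707, -0.0]
wrist_force: [-1.4, 0.8, -1.1]
width: 0.0296
grip_force: 39.8
```

servo_tool(
  deltas=[
    [[0,0,0.001],[0,0,0]],
    [[0,0,0.001],[0,0,0]],
    [[0,0,0],[0,0,0]],
  ],
)

```text
t: 30.98
eef_pos: [0.4726, -0.3783, 0.015]
eef_rot: [0.0, 0.707, 0.707, -0.0]
wrist_force: [-1.3, 0.9, 4.4]
width: 0.0295
grip_force: 40.2
```

servo_tool(
  deltas=[
    [[0,0,0],[0,0,0]],
    [[0,0,0],[0,0,0]],
    [[0,0,0],[0,0,0]],
    [[0,0,-0.02],[0,0,0]],
    [[0,0,-0.04],[0,0,0]],
    [[0,0,-0.05],[0,0,0]],
    [[0,0,0],[0,0,-9.6]],
    [[0,0,0],[0,0,-9.6]],
    [[0,0,0],[0,0,-9.6]],
    [[0,0,0],[0,0,-9.6]],
    [[0,0,0],[0,0,-9.7]],
    [[0,0,0],[0,0,-9.7]],
    [[0,0,0],[0,0,-9.7]],
  ],
  grip=0.53,
)

```text
t: 32.6
eef_pos: [0.4724, -0.3781, 0.1241]
eef_rot: [-0.0, 0.192, 0.981, 0.0]
wrist_force: [-0.6, -0.4, -0.2]
width: 0.0454
grip_force: 0.0
```

servo_tool(
  deltas=[
    [[-0.001,0.044,0],[0,0,0]],
    [[-0.001,0.048,0],[0,0,0]],
    [[-0.001,0.048,0],[0,0,0]],
    [[-0.001,0.048,0],[0,0,0]],
    [[-0.001,0.048,0],[0,0,0]],
    [[-0.001,0.048,0],[0,0,0]],
    [[-0.001,0.048,0],[0,0,0]],
    [[-0.002,0.048,0],[0,0,0]],
    [[-0.002,0.042,0],[0,0,0]],
    [[0,0,0],[0,0,0]],
    [[0,0,0],[0,0,0]],
  ],
)

```text
t: 33.98
eef_pos: [0.6434, 0.0074, 0.124]
eef_rot: [-0.0, 0.195, 0.981, -0.0]
wrist_force: [-0.4, -0.5, -0.6]
width: 0.0454
grip_force: 0.0
```

Run:
```python
from h import *
st(); im,C=near("black_handle",.025,(.644,.007)); cv2.imwrite("pics/w10.png",im[...,::-1]); st()
```

```text
t 33.98 p [0.6434 0.0074 0.124 ] yaw 157.6 F [-0.4 -0.5 -0.6] w 0.0454 gf 0.0
black_handle 0.56 [245.7, 115.8, 270.3, 254.9] [0.6421 0.0096] [112.  20.] -21.7
t 34.08 p [0.6433 0.0066 0.1242] yaw 157.5 F [-0.6 -0.4 -0.3] w 0.045 gf 0.0
```

View pics/w10.png

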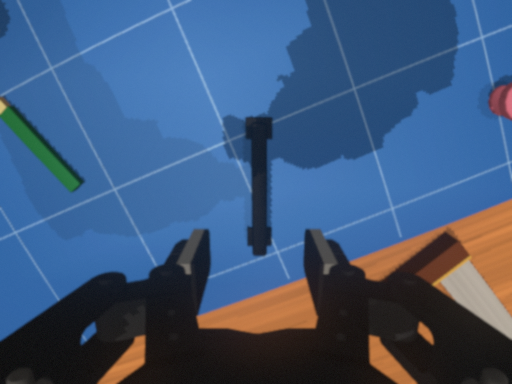

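The black handle runs from (259,120) to (260,252), nearly centred between the fingers. Descending and gripping.

servo_tool(
  deltas=[
    [[0.002,0.002,0.03],[0,0,-0.6]],
    [[0,0,0.04],[0,0,0]],
    [[0,0,0.03],[0,0,0]],
    [[0,0,0.016],[0,0,0]],
    [[0,0,0],[0,0,0]],
    [[0,0,0],[0,0,0]],
  ],
)

```text
t: 34.83
eef_pos: [0.6439, 0.0099, 0.0098]
eef_rot: [0.001, 0.19, 0.982, 0.0]
wrist_force: [0.2, -0.2, 0.3]
width: 0.0452
grip_force: 0.0
```

servo_tool(
  deltas=[
    [[0,0,0],[0,0,0]],
    [[0,0,0],[0,0,0]],
    [[0,0,0],[0,0,0]],
    [[0,0,0],[0,0,0]],
    [[0,0,0],[0,0,0]],
  ],
  grip=0,
)

```text
t: 35.45
eef_pos: [0.6436, 0.0102, 0.0094]
eef_rot: [0.001, 0.19, 0.982, 0.0]
wrist_force: [0.1, 0.2, 5.7]
width: 0.0109
grip_force: 41.1
```

servo_tool(
  deltas=[
    [[0,0,-0.02],[0,0,0]],
    [[0,0,-0.04],[0,0,0]],
    [[0,0,-0.04],[0,0,0]],
    [[0,0,0],[0,0,-7.3]],
    [[0,0,0],[0,0,-7.3]],
    [[0,0,0],[0,0,-7.3]],
    [[0.017,-0.044,0],[0,0,0]],
    [[0.018,-0.047,0],[0,0,0]],
    [[0.018,-0.047,0],[0,0,0]],
    [[0.018,-0.047,0],[0,0,0]],
    [[0.018,-0.047,0],[0,0,0]],
    [[0.018,-0.047,0],[0,0,0]],
    [[0.018,-0.044,0],[0,0,0]],
    [[0,0,0],[0,0,0]],
    [[0,0,0],[0,0,0]],
  ],
)

```text
t: 37.33
eef_pos: [0.5176, -0.3122, 0.1078]
eef_rot: [-0.0, -0.0, 1.0, 0.001]
wrist_force: [0.4, 0.1, -0.6]
width: 0.0109
grip_force: 40.2
```

Run:
```python
from h import *
st(); overlay((.519,-.343),0,"pics/w11.png"); st()
```

```text
t 37.33 p [ 0.5176 -0.3122  0.1078] yaw 180.0 F [ 0.4  0.1 -0.6] w 0.0109 gf 40.2
t 37.38 p [ 0.5179 -0.3117  0.1079] yaw 180.1 F [-0.2  0.6 -0.8] w 0.0115 gf 40.2
```

View pics/w11.png

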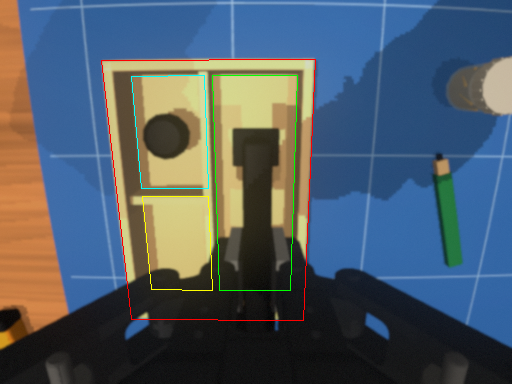

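The black knob stands in its compartment at (166,135), and the handle is lined up over the long one. Lowering.

servo_tool(
  deltas=[
    [[0,-0.001,0.02],[0,0,0]],
    [[0,0,0.03],[0,0,0]],
    [[0,0,0.025],[0,0,0]],
    [[0,0,0.01],[0,0,0]],
    [[0,0,0.004],[0,0,0]],
    [[0,0,0.002],[0,0,0]],
    [[0,0,0],[0,0,0]],
    [[0,0,0.001],[0,0,0]],
    [[0,0,0],[0,0,0]],
  ],
)

```text
t: 38.5
eef_pos: [0.5181, -0.314, 0.0166]
eef_rot: [0.0, -0.0, 1.0, -0.0]
wrist_force: [-0.5, 0.4, -1.0]
width: 0.011
grip_force: 40.2
```

servo_tool(
  deltas=[
    [[0,0,0.001],[0,0,0]],
    [[0,0,0.001],[0,0,0]],
    [[0,0,0],[0,0,0]],
  ],
)

```text
t: 38.88
eef_pos: [0.5181, -0.3141, 0.0154]
eef_rot: [0.0, -0.0, 1.0, -0.0]
wrist_force: [-1.8, 0.6, 4.9]
width: 0.0107
grip_force: 41.2
```

Contact. I'm releasing, lifting, and moving toward the robot so the top camera can check.

servo_tool(
  deltas=[
    [[0,0,0],[0,0,0]],
    [[0,0,0],[0,0,0]],
    [[0,0,0],[0,0,0]],
    [[0,0,-0.02],[0,0,0]],
    [[0,0,-0.04],[0,0,0]],
    [[0,0,-0.05],[0,0,0]],
    [[0,0,-0.05],[0,0,0]],
    [[0.04,-0.02,0],[0,0,0]],
    [[0.045,-0.02,0],[0,0,0]],
    [[0.045,-0.02,0],[0,0,0]],
    [[0.045,-0.02,0],[0,0,0]],
    [[0.045,-0.02,0],[0,0,0]],
    [[0,0,0],[0,0,0]],
    [[0,0,0],[0,0,0]],
  ],
  grip=0.25,
)

```text
t: 40.62
eef_pos: [0.2983, -0.4139, 0.1743]
eef_rot: [0.0, -0.0, 1.0, 0.0]
wrist_force: [0.5, -0.2, 0.3]
width: 0.0214
grip_force: 0.0
```

Run:
```python
from h import *
st(); a=optics.snapshot("top")[90:250,80:480]; b=optics.snapshot("scene")[110:330,60:460]
cv2.imwrite("pics/fin.png",np.vstack([cv2.resize(a,(640,256)),cv2.resize(b,(620,341)) if 0 else cv2.resize(b,(640,340))])[...,::-1])
```

```text
t 40.62 p [ 0.2983 -0.4139  0.1743] yaw 180.0 F [ 0.5 -0.2  0.3] w 0.0214 gf 0.0
```

View pics/fin.png

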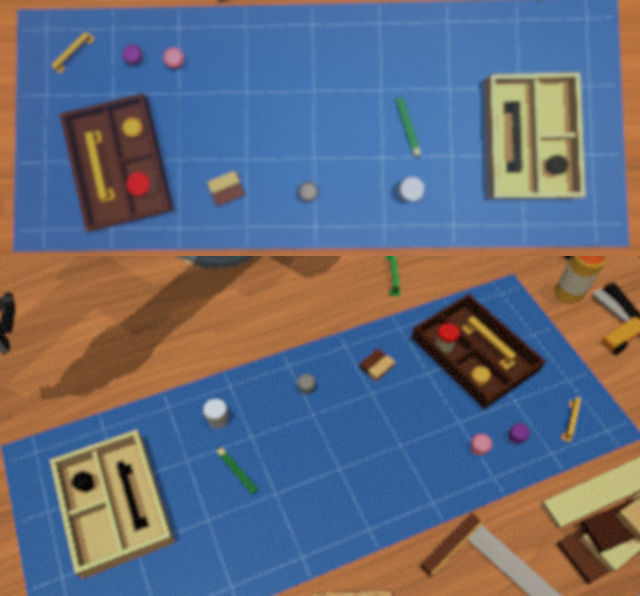

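The final views show all five pieces standing in their own compartments, with the steel knob and white jar where they were.

```bash
python3 -c "
from plant import r
print(r.job_done())"
```

```text
the job is handed in; nothing more can be done
None
```

Both kits are made up and handed in at about 41 s: the final pictures show all five pieces standing in their own compartments, with the steel knob and white-lidded jar left in place; no verdict came back from the judging.

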